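Seat a lock cylinder in the drilling jig and close the clamp

ROBOT

A 7-joint arm with a two-finger parallel gripper is mounted at the origin on a cart in front of the work surface, level with it; the furniture and walls round the work are solid. World frame = base frame: x ahead of the robot, y to its left, z up, the work surface at z = 0. Lengths are in m, angles in rad, forces in N, time in s.
With the tool pointing down it reaches from about 0.425 to 0.95 m from the base axis. Payload 4.7 kg.
Tool frame: the origin (TCP) lies midway between the tips of the shut fingers; the grasp point (between the pads) lies 19 mm behind it; z points along the fingers, y is the line along which they close (so a half turn about z gives the same grasp; the last joint's range is limited). The gripper opens to 87 mm and grips with 3 to 60 N. Pads are 19 mm wide; open, the fingers measure 117 mm over their backs; the gripper's body (75 mm by 190 mm) begins 51 mm behind the grasp point.
Start: joints at [-1.155, 0.469, -0.049, 1.532, 0.024, 1.141, -0.082], TCP at [0.29, 0.609, 0.223] pointing down, gripper open.
Joint ranges: [-2.59, 2.59], [-0.33, 1.99], [-1.39, 1.29], [0.1, 2.45], [-1.04, 4.18], [0.21, 1.99], [-2.66, 2.66]. Speed limits (rad/s): [2.57, 2.57, 3.14, 3.14, 3.14, 3.14, 3.14].

INTERFACE

Orientations are given as [roll, pitch, yaw] about the fixed x, y, z axes, in that order (R = Rz(yaw) Ry(pitch) Rx(roll)).
In Python, from workcell import * gives the robot as it stands.
- The arm moves only by the shell command python3 -m crank 'ROWS' [OPENING] [FORCE]. ROWS is JSON, a list that holds one entry, the list of rows, each a list of 6 numbers: the shift along the tool's x, y, z each as a share of 500 mm, from -1 to 1, then the turn, a rotation vector about the tool's x, y, z each as a share of pi/2 rad, from -1 to 1. In form: [[[tx, ty, tz, wx, wy, wz], ...]]. A call has 1 to 8 rows; each row shifts and turns the commanded pose from where the row before left it, along the tool's axes as they then stand; what a row does not reach is not made up. A row lasts 1/10 s, in which the tool goes at most 50 mm and 8.59 degrees, less where a joint would pass 70% of its speed; a pose out of reach is approached as far as the arm can. A call with a number of a shift or a turn outside -1 to 1 is refused whole. A call with a gripper value outside its range is refused whole. OPENING is the opening, from 0 (shut) to 1 (fully open), set as the call begins (- or left out, the last holds). The fingers move at their own pace and stop on an object; FORCE is the grip in N (left out, the last holds). Time passes only in rows, so rows that do not move let the fingers close. It gives the time, the measured TCP pose, the force, the opening and the grip force at its end, in the units of the state.
- observe(): the state, without advancing time (a new reading comes with each control period).
- camera(name): name is "scene" or "top" or "wrist"; returns (picture, depth): 384x512x3 uint8, red, green, blue; 384x512 float32, m along the optical axis (not along the pixel's ray), 0 where there is no reading.
- calibration(name): a dict with "camera_matrix" (3x3 intrinsics, pixels), "R" (3x3) and "t" (3): a world point X has camera coordinates R X + t. Camera axes: x right, y down, z forward; pixel columns grow to the right and rows downward; lengths in m; the calibration is good to about 2 mm. A picture is of the moment at which its call begins: read the wrist's pose just before it. calibration takes no time and is no camera call; for the wrist camera it gives the pose at the moment of the call.
- finish_job(): hands the job in; it is judged then, once.
The state is a dict: "clock": time; "joints": joint angles; "qvel": joint speeds; "effort": joint torques, N m; "ee_pos": TCP position; "orientation": TCP orientation; "contact_force": force on the tool from outside, world axes, zero at the start; "moment": the same for the moment, N m; "grip_width": opening from 0.0 (shut) to 1.0 (fully open); "grasp_force": force on a finger pad.
Only numpy, scipy, OpenCV 4.12 (cv2) and the standard library are available. Lean on these libraries where they do the work, as an engineer would, in place of code of your own. Each camera call takes 0.05 s, during which the arm holds its last target. There are 200 camera calls.

TASK

Pick up the brass lock cylinder and, upright, find the pocket of the drilling jig with it. Press it gently but firmly down past the sprung bars until you feel it sit fully on the pocket floor, with the red clamp still open; only then take the clamp by its black knob, swing it right down over the cylinder and let go. Never force the cylinder against the jig, and leave the oil bottle, the padlock and the brass block where they are.

Things in the scene. Friction and masses are not known exactly. Their poses are not given: they have to be found in the camera images.
- euro_cylinder: Loose brass lock cylinder, 0.13 to 0.21 kg, upright on its narrow edge: 17 wide (its x) x 68 long (its y) x 33 mm high (z). Origin: centre of its underside, which is 9 mm wide. The sides flare up to the barrel, 17 mm wide, axis 24 mm above the underside: grip it there, across x, at mid-length. Either end may lead. The red engraving machine between it and the jig is up to 390 mm high.
- jig: Fixed drilling jig, origin on the bench top, z up. Base plate 12 mm thick, x -45 to +80, y -58 to +58 mm. On it an aluminium nest block, 40 (x) by 90 mm (y), stands on two rails along y, set by hand: it may be up to 8 mm off y = 0 either way, and that offset is NOT measured. It does not give when pushed. The cylinder goes into its pocket, long in y. Hinge ears at x = 48 to 72 mm.
- clamp (a joint): Hinge of the red clamp strap, rad: 0 = closed (strap level, its rubber pad on the seated cylinder's top, end stop), grows as it opens; starts at 1.7 to 1.95, leaning back past upright. Stiff hinge (0.15 N m): stays where it is left, takes about 1.5 to 2.5 N at the knob.
- clamp_knob (a point): Centre of the black ball knob, 24 mm diameter, at the free end of the strap, 100 mm from the hinge axis. Closed, it is at x = -42, z = 58 mm of the jig; it swings in the jig's x-z plane. The strap is 22 mm wide, its neck by the knob 8 mm. Gripped across the jig's y the ball can turn between the fingers.
- clamp_hinge (a point): Point on the clamp's hinge axis (axis along the jig's y), at x = +58, y = 0, z = 58 mm of the jig.
- oil_bottle: Bystander: yellow oil bottle with red spout, 42 mm diameter, 134 mm high, origin under its centre.
- padlock: Bystander: brass padlock standing shackle up, 18 x 42 x 66 mm, origin under its centre.
- brass_block: Bystander: small brass block 24 x 32 x 21 mm, origin under its centre.
- pocket_mid (a point): Fixed point of the jig at x = y = 0, z = 32 mm: rim height, where the pocket's centre would be with the nest at mid-rail. True centre: x = 0, y within 8 mm of this (unmeasured). Pocket 15 (x) x 70.5 (y) x 14 mm deep, floor at z = 18 mm, rim ends rounded 3 mm. Side walls are cut away to floor level over the middle 45 mm for fingers.
- seat (a point): Fixed point of the jig at x = y = 0, z = 18 mm, the pocket floor; the seated cylinder's origin is at this height, its top 33 mm higher. Orange sprung bars in the side walls catch its underside about 9 mm above the floor: 5 to 12 N downward slides it past them to the hard floor, where they hold it. Keep all contact of cylinder with jig and clamp below 50 N in sum; the bars alone make about 10 N.
Things that resemble listed ones, but are neither listed nor needed, are in the scene too. What is shaped like the euro_cylinder but turquoise is not meant.

How it is judged:
On the way:
1. the cylinder sits fully down in the pocket while the clamp is still open (z of euro_cylinder in the frame of jig below 0.0195 m and x of euro_cylinder in the frame of jig between -0.004 and 0.004 m and y of euro_cylinder in the frame of jig between -0.012 and 0.012 m and angle between euro_cylinder's own z axis and vertical below 0.15 rad and value of joint clamp above 1.2 rad), for 0.2 s.
At the end, for the whole second after the job is handed in: The cylinder rests upright (within 0.15 rad) in the pocket, its underside within 1.5 mm of the pocket floor, and the clamp is closed over it (joint below 0.05 rad) (z of euro_cylinder in the frame of jig below 0.0195 m and x of euro_cylinder in the frame of jig between -0.004 and 0.004 m and y of euro_cylinder in the frame of jig between -0.012 and 0.012 m and angle between euro_cylinder's own z axis and vertical below 0.15 rad and value of joint clamp below 0.05 rad and linear speed of euro_cylinder below 0.02 m/s); the robot touches nothing.
It fails at once if the cylinder is forced against the jig or clamp (over 50 N in all) (contact force between euro_cylinder and jig above 50 N).
It fails at once if the clamp is brought down before the cylinder is home (value of joint clamp below 0.6 rad and z of euro_cylinder in the frame of jig above 0.0215 m).
It fails at once if a bystander is moved more than 20 mm (distance of any of oil_bottle, padlock, brass_block from where it was at the start of the episode above 0.02 m).
It also fails if it takes over 72 s, if anything falls off the work surface, if the arm or the gripper's body presses on something with over 40 N, if the wrist force passes 120 N, or if a joint passes its speed limit or range.

## Working session

There is one attempt and no reset: what is moved stays moved. The work goes in short steps, Python scripts to look and compute and a shell command to move; the robot and the scene stay as the last step left them, time stands still between calls to the robot, and variables do not carry over. Pictures are saved under pics/ and viewed, at most 13 in all, crops included, and the job is handed in when it is done.

```bash
mkdir -p pics; ls
cat > h.py <<'E'
from workcell import *
import numpy as np, cv2, json
from scipy.spatial.transform import Rotation as Ro
def shot(n,f):
    c=calibration(n); p,d=camera(n); cv2.imwrite('pics/%s.png'%f,p[:,:,::-1]); np.savez('pics/%s.npz'%f,p=p,d=d,K=c['camera_matrix'],R=c['R'],t=c['t'])
def cloud(f):
    z=np.load('pics/%s.npz'%f); d=z['d']; v,u=np.mgrid[:384,:512]
    X=np.stack([u,v,np.ones_like(u)],-1)@np.linalg.inv(z['K']).T*d[...,None]
    W=(X-z['t'])@z['R']; W[d==0]=np.nan; return z['p'],W
E
python3 - <<'E'
from h import *
print(observe())
shot('scene','s0');shot('top','t0')
for f in('s0','t0'):
    z=np.load('pics/%s.npz'%f);print(z['K'],z['R'],z['t'])
E
```

```text
pics
{'clock': 0.0, 'joints': array([-1.15491335,  0.46944461, -0.04859094,  1.5337015 ,  0.02414048,
        1.14099724, -0.08229188]), 'qvel': array([ 3.75473873e-04,  1.84595031e-03,  4.78916622e-05, -1.31904606e-03,
       -2.76311909e-03, -2.29418507e-03, -1.57832089e-03]), 'effort': array([ 6.86753106e-05, -5.07986999e+01, -8.06348235e-02, -2.36154360e+01,
       -6.13909797e-02,  3.78662953e-02,  1.59095644e-04]), 'ee_pos': array([0.29017043, 0.60877756, 0.22149409]), 'orientation': array([-3.13963203e+00,  1.11032910e-04,  2.69686303e+00]), 'contact_force': array([-0.13573217, -0.63850934,  0.8193886 ]), 'moment': array([-0.01601533,  0.04249809, -0.03223705]), 'grasp_force': 0.0, 'grip_width': 0.9980172527861783}
[[381.30827045   0.         246.78567692]
 [  0.         381.30827045 192.04560504]
 [  0.           0.           1.        ]] [[ 0.45920579 -0.88829679  0.00767167]
 [-0.66424828 -0.34909229 -0.66099077]
 [ 0.5898341   0.2984349  -0.75035481]] [-0.19614977  0.41007593  0.97758185]
[[375.17032146   0.         258.38493377]
 [  0.         375.17032146 190.11700651]
 [  0.           0.           1.        ]] [[-0.01630545 -0.99964366  0.02113493]
 [-0.98445908  0.01235405 -0.17517904]
 [ 0.17485552 -0.02366285 -0.98430972]] [0.03002661 0.52359428 1.25816135]
```

View pics/s0.png

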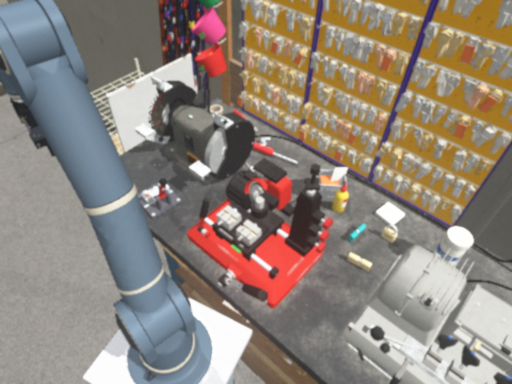

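View pics/t0.png

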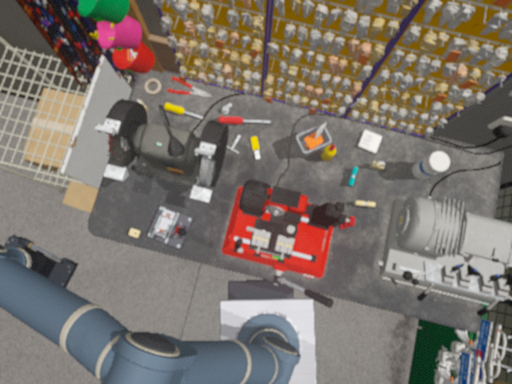

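Top view: jig at about (170,226), brass cylinder at (365,204), turquoise decoy at (353,175), padlock at (377,165), bottle at (329,152) and block at (134,232). Next I enlarge both and extract coordinates.

Run:
```python
from h import *
p,W=cloud('t0')
def crop(p,u0,u1,v0,v1,k): return cv2.resize(p[v0:v1,u0:u1,::-1],(400,300*1),interpolation=cv2.INTER_CUBIC)
ps,Ws=cloud('s0')
a=np.hstack([crop(p,135,215,195,255,5),crop(p,335,415,150,210,5)])
b=np.hstack([crop(ps,120,200,165,225,5),crop(ps,320,400,220,280,5)])
cv2.imwrite('pics/c0.png',np.vstack([a,b]))
for n,(u,v) in dict(jig=(170,226),cyl=(365,204),tq=(353,175),pad=(377,165),bot=(329,152),blk=(134,232),ped=(345,222)).items(): print(n,W[v,u].round(3))
# cylinder: points 8..50mm high nearby
def fit(W,p,c,r,z0,z1):
    m=(np.hypot(W[...,0]-c[0],W[...,1]-c[1])<r)&(W[...,2]>z0)&(W[...,2]<z1)
    P=W[m]; print(len(P)); 
    (cx,cy),(w,h),a=cv2.minAreaRect((P[:,:2]*1000).astype(np.float32)); print('rect',cx,cy,w,h,a,'zmax',P[:,2].max(),P.mean(0))
c=W[204,365]
fit(W,p,c,.06,.015,.05); fit(Ws,ps,c,.06,.015,.05)
```

```text
jig [0.406 0.33  0.022]
cyl [ 0.472 -0.352  0.031]
tq [ 0.577 -0.315  0.033]
pad [ 0.612 -0.403  0.035]
bot [ 0.648 -0.223  0.082]
blk [0.387 0.454 0.018]
ped [ 0.392 -0.224  0.242]
97
rect 474.6878662109375 -352.04351806640625 67.3606948852539 16.506614685058594 84.53153991699219 zmax 0.03986606669191546 [ 0.47422332 -0.35076271  0.03038749]
139
rect 472.45684814453125 -352.307861328125 67.95726013183594 19.41986083984375 86.05826568603516 zmax 0.037410804300214935 [ 0.46991632 -0.35209997  0.02846121]
```

View pics/c0.png

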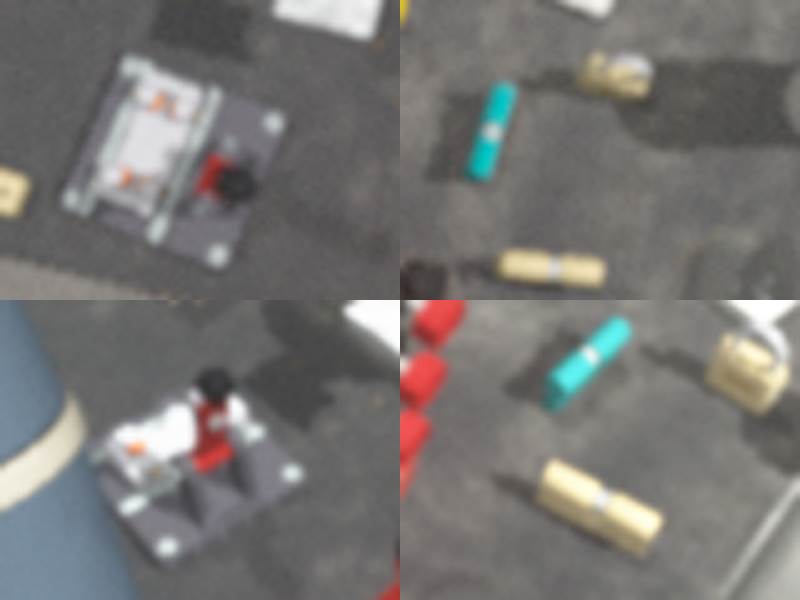

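```bash
cat >> h.py <<'E'
def plan(*wps,lim=.045,turn=7.5):
    "waypoints (x,y,z,tool-y angle deg[,pitch deg about tool y]) -> rows"
    s=observe(); p=np.array(s['ee_pos']); R=Ro.from_euler('xyz',s['orientation'])
    print('at',p.round(4),s['orientation'].round(3)); rows=[]
    for w in wps:
        T=Ro.from_euler('xyz',[np.pi,0,np.deg2rad(w[3]+90)])
        if len(w)>4: T=T*Ro.from_euler('y',w[4],degrees=True)
        d=np.array(w[:3])-p; rv=(R.inv()*T).as_rotvec()
        n=max(1,int(np.ceil(max(np.linalg.norm(d)/lim,np.linalg.norm(rv)*57.3/turn))))
        for i in range(n):
            q=R.inv().apply((np.array(w[:3])-p)/(n-i))/.5; v=(R.inv()*T).as_rotvec()/(n-i)/(np.pi/2)
            q=q.round(3 if n>1 else 4);v=v.round(4); rows.append([*q,*v]); p=p+R.apply(q*.5); R=R*Ro.from_rotvec(v*np.pi/2)
    print(len(rows))
    for i in range(0,len(rows),8): print("'[["+','.join('['+','.join('%g'%(x+0) for x in r)+']' for r in rows[i:i+8])+"]]'")
def fitm(W,c,r,z0,z1,pr=True):
    m=(np.hypot(W[...,0]-c[0],W[...,1]-c[1])<r)&(W[...,2]>z0)&(W[...,2]<z1); P=W[m]
    if len(P)<5: print('few');return P
    (cx,cy),(w,h),a=cv2.minAreaRect((P[:,:2]*1000).astype(np.float32)); print(len(P),'rect %.1f %.1f  %.1f x %.1f  ang %.1f'%(cx,cy,w,h,a),'z',np.percentile(P[:,2],[5,50,95]).round(4)); return P
E
python3 - <<'E'
from h import *
s=observe();c=calibration('wrist');R=Ro.from_euler('xyz',s['orientation']).as_matrix()
C=-c['R'].T@c['t']; print('cam in tool',R.T@(C-s['ee_pos']),'axis',R.T@c['R'][2],'right',R.T@c['R'][0],c['camera_matrix'][0])
p,W=cloud('t0')
fitm(W,(.41,.33),.11,.006,.02);fitm(W,(.41,.35),.11,.025,.045)
P=fitm(W,(.41,.30),.1,.06,.3); print(P.mean(0))
fitm(W,(.387,.454),.03,.01,.05)
plan((.36,.40,.36,70))
E
```

```text
cam in tool [ 0.0806892   0.00075278 -0.16292565] axis [-2.88748879e-01 -5.92020915e-04  9.57404687e-01] right [-6.78591492e-04  9.99999684e-01  4.13699871e-04] [285.24717064   0.         252.49803645]
863 rect 413.0 331.4  189.5 x 204.5  ang 49.0 z [0.0076 0.013  0.0187]
151 rect 414.5 362.4  173.0 x 93.9  ang 86.4 z [0.0268 0.0316 0.0359]
133 rect 423.7 263.5  58.1 x 138.1  ang 68.7 z [0.0616 0.0787 0.1639]
[0.38771409 0.28037155 0.10682312]
69 rect 384.3 453.9  32.0 x 22.6  ang 70.4 z [0.0147 0.0198 0.0249]
at [0.2902 0.6088 0.2216] [-3.14   0.     2.697]
6
'[[[-0.051,-0.053,-0.046,-0.0002,0,-0.0102],[-0.05,-0.054,-0.046,-0.0002,0,-0.0101],[-0.049,-0.054,-0.046,-0.0002,0,-0.0102],[-0.048,-0.055,-0.046,-0.0002,0,-0.0101],[-0.048,-0.056,-0.046,-0.0002,0,-0.0102],[-0.047,-0.057,-0.046,-0.0001,0,-0.0101]]]'
```

```bash
python3 -m crank '[[[-0.05,-0.06,-0.026,0,0,-0.0102],[-0.05,-0.06,-0.026,0,0,-0.0102],[-0.045,-0.06,-0.026,0,0,-0.0102],[-0.045,-0.06,-0.026,0,0,-0.0102],[-0.04,-0.06,-0.026,0,0,-0.0102],[-0.04,-0.06,-0.026,0,0,-0.0102],[0,0,0,0,0,0],[0,0,0,0,0,0]]]'
python3 - <<'E'
from h import *
print(observe()['ee_pos'],observe()['qvel'].round(3));shot('wrist','w1')
z=np.load('pics/w1.npz');print(z['t'])
im=cv2.imread('pics/w1.png');cv2.imwrite('pics/w1b.png',cv2.resize(im,(800,600),interpolation=cv2.INTER_CUBIC))
E
```

```text
clock: 0.9
ee_pos: [0.3436, 0.3901, 0.3008]
orientation: [3.141, -0.0, 2.791]
contact_force: [0.3, -0.2, 0.2]
grip_width: 0.999
grasp_force: 0.0
[0.34363797 0.39009664 0.30081947] [-0.023  0.031 -0.031 -0.008 -0.005 -0.002 -0.   ]
[-0.48539933 -0.23713654  0.41256967]
```

View pics/w1b.png

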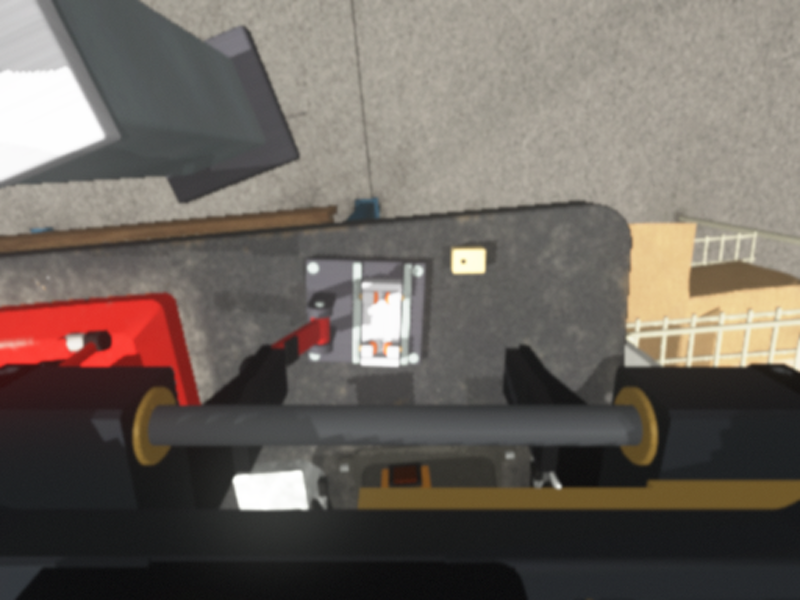

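The wrist view shows the jig plate from (305,260) to (428,365), the nest at about (382,325), strap and knob at left, and the brass block at (468,260). Next I measure them.

Run:
```python
from h import *
p,W=cloud('w1')
print('bench z',np.nanmedian(W[215:225,285:300,2]))
P=fitm(W,(.41,.345),.11,.007,.0165)
# isolate largest connected component above 6mm in px window
m=(W[...,2]>.007)&(W[...,2]<.06); m[:,:190]=0;m[:,282:]=0;m[:160]=0;m[240:]=0
m=cv2.morphologyEx(m.astype(np.uint8),cv2.MORPH_OPEN,np.ones((3,3)))
n,l,st,_=cv2.connectedComponentsWithStats(m);k=1+st[1:,4].argmax();print(st[k])
P=W[l==k];
def rect(P): 
    r=cv2.minAreaRect((P[:,:2]*1000).astype(np.float32)); print([np.round(x,1) for x in r],len(P))
rect(P)
b=P[(P[:,2]<.016)];rect(b)
t=P[(P[:,2]>.028)&(P[:,2]<.037)];rect(t)
# histogram of z
print(np.histogram(P[:,2],np.arange(.006,.062,.002)))
# knob/strap
m=(W[...,2]>.045)&(W[...,2]<.2);m[:,:170]=0;m[:,235:]=0;m[:180]=0;m[228:]=0
Q=W[m];q=p[m].astype(int);red=(q[:,0]>100)&(q[:,1]<60);blk=q.max(1)<70
print('red',red.sum(),Q[red].min(0),Q[red].max(0));print('blk',blk.sum(),Q[blk].mean(0),Q[blk].min(0),Q[blk].max(0))
cv2.imwrite('pics/c1.png',np.hstack([cv2.resize(p[155:245,180:290,::-1],(660,540),interpolation=cv2.INTER_CUBIC)]))
```

```text
bench z 0.000297584009507576
2689 rect 400.3 351.0  153.0 x 129.5  ang 68.6 z [0.011  0.0127 0.016 ]
[ 196  165   77   69 4471]
[array([402.1, 335.6]), array([124.5, 115.9]), np.float64(68.1)] 4471
[array([402.1, 335.6]), array([124.5, 115.9]), np.float64(68.1)] 2517
[array([405.5, 327.4]), array([91.4, 90.2]), np.float64(70.0)] 599
(array([   6,   27,  590, 1555,  339,  583,  504,   51,   29,   38,   68,
         72,  189,  316,   18,   11,   10,    4,   11,    5,    6,    6,
          2,   12,    1,   10,    8]), array([0.006, 0.008, 0.01 , 0.012, 0.014, 0.016, 0.018, 0.02 , 0.022,
       0.024, 0.026, 0.028, 0.03 , 0.032, 0.034, 0.036, 0.038, 0.04 ,
       0.042, 0.044, 0.046, 0.048, 0.05 , 0.052, 0.054, 0.056, 0.058,
       0.06 ]))
red 322 [0.36825957 0.27952345 0.06000328] [0.40301045 0.30901711 0.13018482]
blk 120 [0.37514865 0.29066421 0.10240674] [0.3619212  0.28089136 0.04688133] [0.38867055 0.31583812 0.12432893]
```

View pics/c1.png

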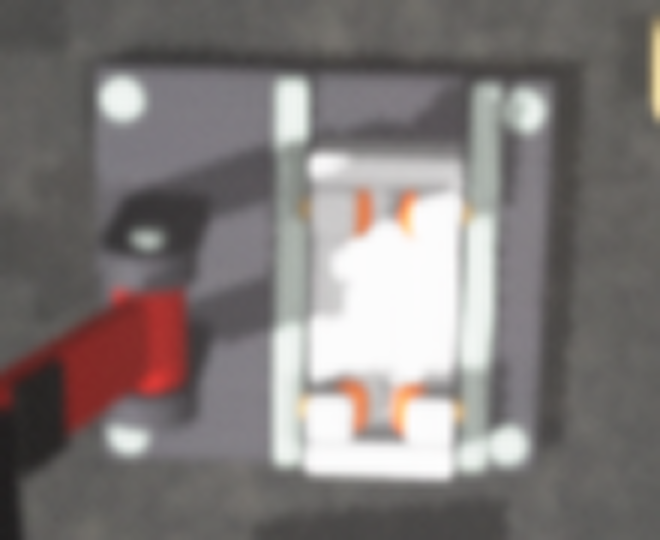

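```bash
cat >> h.py <<'E'
JA=np.deg2rad(-111.9); JO=np.array([.4086,.3518,0])
JR=Ro.from_euler('z',JA)
def toj(W): return (W-JO)@JR.as_matrix()
def tow(x): return JR.apply(x)+JO
E
python3 - <<'E'
from h import *
p,W=cloud('w1'); J=toj(W)
m=(np.abs(J[...,0])<.045)&(np.abs(J[...,1])<.075)
N=m&(J[...,2]>.026)&(J[...,2]<.038)&(np.abs(J[...,0])<.026)
P=J[N]; print('nest x',np.percentile(P[:,0],[0,1,99,100]),'y',np.percentile(P[:,1],[0,1,99,100]),np.median(P[:,2]))
# end profile: per strip |x|<15 y min/max
for a in np.arange(-.02,.02,.005):
    q=P[(P[:,0]>a)&(P[:,0]<a+.005)]; print(a.round(3),len(q),q[:,1].min().round(4),q[:,1].max().round(4))
# yaw check: rails (z .014-.021) edges
b=W[(J[...,2]>.007)&(J[...,2]<.06)&(np.abs(J[...,1])<.07)&(J[...,0]>-.06)&(J[...,0]<.09)]
# pocket floor points
F=m&(J[...,2]>.014)&(J[...,2]<.024)&(np.abs(J[...,0])<.006);q=J[F];print('floor',len(q),np.percentile(q[:,1],[1,50,99]),np.median(q[:,2]))
# orange
pi=p.astype(int);O=m&(pi[...,0]>pi[...,2]+70)&(np.abs(J[...,0])<.012);q=J[O]
print('orange',len(q),q[q[:,1]<0].mean(0),q[q[:,1]>0].mean(0))
print('seat world',tow([0,0,.018]),'hinge',tow([.058,0,.058]))
plan((.36,.38,.47,50),(.43,-.0,.47,20),(.43,-.36,.40,0),(.43,-.36,.26,0))
E
```

```text
nest x [-0.02142404 -0.01964286  0.020555    0.02222529] y [-0.03952172 -0.03908996  0.05034434  0.05105646] 0.03202142307365159
-0.02 79 -0.0388 0.05
-0.015 88 -0.039 0.0501
-0.01 88 -0.0391 0.05
-0.005 50 -0.0395 0.0501
0.0 42 -0.0391 0.0506
0.005 92 -0.0393 0.0502
0.01 87 -0.0391 0.0511
0.015 83 -0.0391 0.0509
floor 274 [-0.03950784  0.00746913  0.04215146] 0.01868329641983151
orange 67 [ 0.00139767 -0.02308953  0.02772839] [-0.00030864  0.03216875  0.02687463]
seat world [0.4086 0.3518 0.018 ] hinge [0.38696671 0.2979855  0.058     ]
at [0.343  0.3909 0.3003] [ 3.141e+00 -1.000e-03  2.793e+00]
26
'[[[-0.01,-0.002,-0.085,0,-0.0001,0.0557],[-0.01,-0.001,-0.085,0,-0.0001,0.0557],[-0.01,-0.001,-0.085,0,-0.0001,0.0557],[-0.01,0,-0.084,0,-0.0001,0.0556],[-0.066,-0.055,0,0,0,0.037],[-0.069,-0.051,0,0,0,0.037],[-0.072,-0.047,0,0,0,0.0371],[-0.075,-0.042,0,0,0,0.037]]]'
'[[[-0.077,-0.038,0,0,0,0.0371],[-0.079,-0.033,0,0,0,0.037],[-0.081,-0.029,0,0,0,0.0371],[-0.082,-0.024,0,0,0,0.037],[-0.084,-0.018,0,0,0,0.0371],[-0.075,-0.027,0.016,0,0,0.0247],[-0.076,-0.025,0.015,0,0,0.0247],[-0.077,-0.021,0.016,0,0,0.0247]]]'
'[[[-0.078,-0.019,0.015,0,0,0.0247],[-0.079,-0.015,0.016,0,0,0.0247],[-0.079,-0.012,0.015,0,0,0.0247],[-0.079,-0.01,0.016,0,0,0.0247],[-0.08,-0.006,0.015,0,0,0.0246],[-0.08,-0.003,0.016,0,0,0.0247],[0,0,0.07,0,0,0],[0,0,0.07,0,0,0]]]'
'[[[0,0,0.07,0,0,0],[0,0,0.07,0,0,0]]]'
```

Nest centre is at jig y ≈ +5.5 mm. Now over the machine to the cylinder.

```bash
python3 -m crank '[[[-0.01,-0.002,-0.085,0,0,0.0557],[-0.01,-0.001,-0.085,0,0,0.0557],[-0.01,-0.001,-0.085,0,0,0.0557],[-0.01,0,-0.085,0,0,0.0557],[-0.066,-0.055,0,0,0,0.037],[-0.069,-0.051,0,0,0,0.037],[-0.072,-0.047,0,0,0,0.037],[-0.075,-0.042,0,0,0,0.037]]]' && python3 -m crank '[[[-0.077,-0.038,0,0,0,0.037],[-0.079,-0.033,0,0,0,0.037],[-0.081,-0.029,0,0,0,0.037],[-0.082,-0.024,0,0,0,0.037],[-0.084,-0.018,0,0,0,0.037],[-0.075,-0.027,0.01,0,0,0.0247],[-0.076,-0.025,0.01,0,0,0.0247],[-0.077,-0.021,0.01,0,0,0.0247]]]' && python3 -m crank '[[[-0.078,-0.019,0.01,0,0,0.0247],[-0.079,-0.015,0.01,0,0,0.0247],[-0.079,-0.012,0.01,0,0,0.0247],[-0.079,-0.01,0.01,0,0,0.0247],[-0.08,-0.006,0.015,0,0,0.0246],[-0.08,-0.003,0.016,0,0,0.0247],[0,0,0.07,0,0,0],[0,0,0.07,0,0,0]]]' && python3 -m crank '[[[0,0,0.04,0,0,0],[0,0,0,0,0,0],[0,0,0,0,0,0]]]'
python3 - <<'E'
from h import *
shot('wrist','w2');p,W=cloud('w2')
im=cv2.imread('pics/w2.png');cv2.imwrite('pics/w2b.png',cv2.resize(im,(640,480)))
for r in (.045,.05):
  for z0 in(.006,.015,.022): fitm(W,(.473,-.352),r,z0,.05)
E
```

```text
clock: 1.75
ee_pos: [0.3909, 0.2105, 0.4698]
orientation: [-3.14, 0.0, 2.211]
contact_force: [0.5, 0.0, -0.1]
grip_width: 1.0
grasp_force: 0.0
clock: 2.55
ee_pos: [0.4311, -0.1202, 0.4548]
orientation: [-3.141, 0.0, 1.805]
contact_force: [1.3, -0.5, -0.7]
grip_width: 1.001
grasp_force: 0.0
clock: 3.35
ee_pos: [0.4316, -0.361, 0.3483]
orientation: [-3.141, 0.002, 1.57]
contact_force: [0.3, 0.0, 0.2]
grip_width: 1.0
grasp_force: 0.0
clock: 3.65
ee_pos: [0.4317, -0.3597, 0.33]
orientation: [-3.141, 0.0, 1.573]
contact_force: [0.0, -0.0, -0.0]
grip_width: 0.996
grasp_force: 0.0
432 rect 474.0 -351.3  67.9 x 16.9  ang 83.4 z [0.0264 0.032  0.0343]
428 rect 474.0 -351.3  67.9 x 16.9  ang 83.4 z [0.0265 0.032  0.0343]
425 rect 474.0 -351.3  67.9 x 16.9  ang 83.4 z [0.0269 0.0321 0.0343]
432 rect 474.0 -351.3  67.9 x 16.9  ang 83.4 z [0.0264 0.032  0.0343]
428 rect 474.0 -351.3  67.9 x 16.9  ang 83.4 z [0.0265 0.032  0.0343]
425 rect 474.0 -351.3  67.9 x 16.9  ang 83.4 z [0.0269 0.0321 0.0343]
```

View pics/w2b.png

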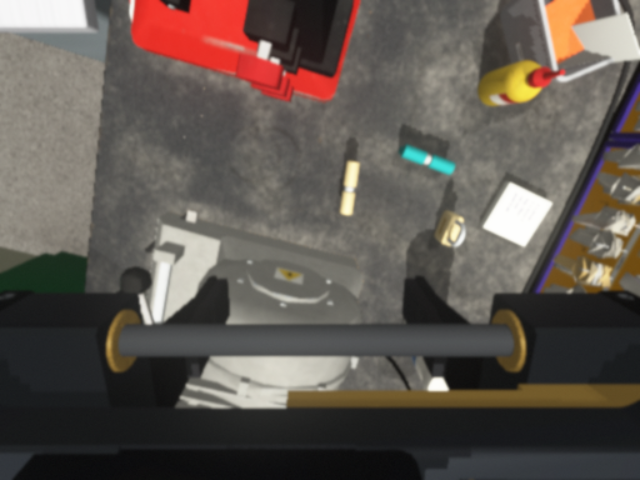

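Run:
```python
from h import *
for f in('w2','t0','s0'):
    p,W=cloud(f)
    for lo,hi in((-.32,-.22),(-.5,-.37)):
        m=(W[...,0]>.36)&(W[...,0]<.6)&(W[...,1]>lo)&(W[...,1]<hi)&(W[...,2]>.05)&(W[...,2]<.3)
        Q=W[m];print(f,lo,len(Q)); 
        if len(Q):print(np.percentile(Q,[1,5,50,95,99],axis=0).round(3).tolist())
plan((.474,-.3513,.10,-6.6),(.474,-.3513,.006,-6.6))
```

```text
w2 -0.32 2320
[[0.38, -0.252, 0.051], [0.384, -0.25, 0.053], [0.402, -0.23, 0.238], [0.435, -0.221, 0.25], [0.446, -0.22, 0.251]]
w2 -0.5 7489
[[0.361, -0.499, 0.054], [0.365, -0.493, 0.085], [0.407, -0.44, 0.191], [0.468, -0.42, 0.235], [0.481, -0.417, 0.24]]
t0 -0.32 143
[[0.379, -0.25, 0.051], [0.381, -0.248, 0.127], [0.39, -0.239, 0.239], [0.407, -0.221, 0.25], [0.412, -0.22, 0.252]]
t0 -0.5 1506
[[0.361, -0.499, 0.074], [0.365, -0.493, 0.084], [0.41, -0.447, 0.207], [0.469, -0.422, 0.235], [0.483, -0.419, 0.238]]
s0 -0.32 442
[[0.378, -0.253, 0.051], [0.379, -0.251, 0.054], [0.392, -0.237, 0.184], [0.416, -0.221, 0.246], [0.437, -0.22, 0.248]]
s0 -0.5 869
[[0.36, -0.499, 0.088], [0.362, -0.496, 0.183], [0.388, -0.462, 0.229], [0.438, -0.424, 0.235], [0.452, -0.419, 0.239]]
at [ 0.4317 -0.3603  0.3309] [3.141e+00 1.000e-03 1.572e+00]
9
'[[[0.003,0.014,0.077,0.0001,0.0001,0.0124],[0.003,0.014,0.077,0.0001,0.0001,0.0124],[0.004,0.014,0.077,0.0001,0.0001,0.0124],[0.004,0.014,0.077,0.0001,0.0002,0.0124],[0.004,0.014,0.077,0.0001,0.0001,0.0124],[0.004,0.013,0.077,0,0.0002,0.0124],[0,0,0.063,0,0,0],[0,0,0.062,0,0,0]]]'
'[[[0,0,0.063,0,0,0]]]'
```

```bash
python3 -m crank '[[[0.003,0.014,0.077,0,0,0.0124],[0.003,0.014,0.077,0,0,0.0124],[0.004,0.014,0.077,0,0,0.0124],[0.004,0.014,0.077,0,0,0.0124],[0.004,0.014,0.077,0,0,0.0124],[0.004,0.013,0.077,0,0,0.0124],[0,0,0,0,0,0],[0,0,0,0,0,0]]]' 0.6 20
python3 - <<'E'
from h import *
plan((.474,-.3513,.0065,-6.6),lim=.025)
E
```

```text
clock: 4.5
ee_pos: [0.4734, -0.3521, 0.1003]
orientation: [3.141, 0.001, 1.455]
contact_force: [0.1, -0.3, 0.4]
grip_width: 0.604
grasp_force: 0.0
at [ 0.4734 -0.3521  0.1003] [3.141e+00 1.000e-03 1.455e+00]
4
'[[[0,0,0.047,0.0002,0.0002,-0.0001],[0.001,0,0.047,0.0002,0.0002,-0.0001],[0,0,0.047,0.0001,0.0002,0],[0.001,0.001,0.047,0.0002,0.0001,-0.0001]]]'
```

```bash
python3 -m crank '[[[0,0,0.047,0,0,0],[0.001,0,0.047,0,0,0],[0,0,0.047,0,0,0],[0.001,0.001,0.047,0,0,0],[0,0,0,0,0,0],[0,0,0,0,0,0]]]' && python3 -m crank '[[[0,0,0,0,0,0],[0,0,0,0,0,0],[0,0,0,0,0,0],[0,0,0,0,0,0],[0,0,0,0,0,0],[0,0,0,0,0,0],[0,0,0,0,0,0],[0,0,0,0,0,0]]]' 0 40 && python3 -m crank '[[[0,0,-0.04,0,0,0],[0,0,-0.06,0,0,0],[0,0,0,0,0,0],[0,0,0,0,0,0]]]'
python3 - <<'E'
from h import *
shot('wrist','w3')
S=tow([0,.0053,.018])
print(S, tow([0,.0053,.1]))
plan((.474,-.3513,.48,-6.6),(.44,0,.48,25),(.41,.30,.48,60),(*tow([0,.0053,.2])[:2],.40,68.1),(*tow([0,.0053,.2])[:2],.20,68.1))
E
```

```text
clock: 5.1
ee_pos: [0.4744, -0.3519, 0.0075]
orientation: [3.138, 0.002, 1.454]
contact_force: [-0.2, 0.2, 0.2]
grip_width: 0.594
grasp_force: 0.0
clock: 5.9
ee_pos: [0.4733, -0.3505, 0.0051]
orientation: [3.141, -0.0, 1.454]
contact_force: [1.5, -0.2, 0.6]
grip_width: 0.18
grasp_force: 39.7
clock: 6.3
ee_pos: [0.4729, -0.3501, 0.0548]
orientation: [-3.142, -0.0, 1.454]
contact_force: [0.1, -0.1, -2.2]
grip_width: 0.18
grasp_force: 39.7
[0.41351753 0.34982316 0.018     ] [0.41351753 0.34982316 0.1       ]
at [ 0.4725 -0.3496  0.0541] [-3.140e+00 -1.000e-03  1.454e+00]
33
'[[[0,0,-0.085,-0.0001,-0.0001,-0.0001],[0,0,-0.085,-0.0001,-0.0001,-0.0001],[0,0,-0.085,-0.0001,-0.0001,-0.0001],[0,0,-0.085,-0.0001,-0.0001,-0.0001],[0,0,-0.085,-0.0001,-0.0001,-0.0001],[0,0.001,-0.085,-0.0001,-0.0001,-0.0001],[-0.001,0,-0.085,-0.0001,0,-0.0001],[-0.001,0.001,-0.086,-0.0001,-0.0001,-0.0001]]]'
'[[[0,0,-0.085,-0.0001,0,0],[-0.001,0.001,-0.086,-0.0001,-0.0001,-0.0001],[0.086,-0.019,0,0,0,-0.0439],[0.087,-0.013,0,0,0,-0.0439],[0.088,-0.006,0,0,0,-0.0439],[0.088,0,0,0,0,-0.0439],[0.088,0.006,0,0,0,-0.0439],[0.088,0.012,0,0,0,-0.0439]]]'
'[[[0.087,0.017,0,0,0,-0.0438],[0.085,0.024,0,0,0,-0.0439],[0.081,0.028,0,0,0,-0.0556],[0.079,0.035,0,0,0,-0.0555],[0.075,0.042,0,0,0,-0.0556],[0.071,0.049,0,0,0,-0.0555],[0.067,0.055,0,0,0,-0.0556],[0.062,0.06,0,0,0,-0.0555]]]'
'[[[0.056,0.065,0,0,0,-0.0556],[0.014,0.03,0.053,0,0,-0.03],[0.013,0.031,0.054,0,0,-0.03],[0.012,0.031,0.053,0,0,-0.03],[0,0,0.08,0,0,0],[0,0,0.08,0,0,0],[0,0,0.08,0,0,0],[0,0,0.08,0,0,0]]]'
'[[[0,0,0.08,0,0,0]]]'
```

View pics/w3.png

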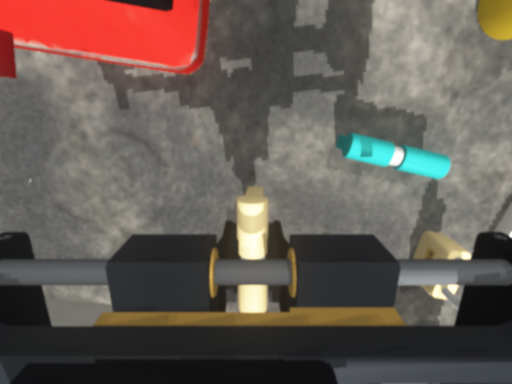

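Cylinder held upright at (252,240). A snag: with a vertical tool gripping across x, the 190 mm gripper body would hit the open clamp. Gripped end-to-end instead (68 mm < 87 mm), the body clears it, so I will regrasp on a free stretch of bench; searching for one.

Run:
```python
from h import *
A=[]
for f in('t0','s0','w1','w2'):
    p,W=cloud(f); Q=W.reshape(-1,3); Q=Q[~np.isnan(Q[:,0])]
    if f in('w1','w2'): Q=Q[Q[:,2]<.2]
    if f=='t0': Q=Q[~((Q[:,2]>.2)&(Q[:,1]>.45)&(Q[:,0]<.4))]
    A.append(Q[(Q[:,0]>.25)&(Q[:,0]<.9)])
A=np.vstack(A); lo=A[A[:,2]>.012]; hi=A[(A[:,2]>.06)&(A[:,2]<.4)]; be=A[np.abs(A[:,2])<.006]
from scipy.spatial import cKDTree as T
r=[]
for x in np.arange(.34,.75,.01):
    for y in np.arange(-.6,.62,.01):
        if .43<np.hypot(x,y)<.8:
            a=T(lo[:,:2]).query([x,y])[0] if 0 else None
            r.append((x,y))
r=np.array(r);dl=T(lo[:,:2]).query(r)[0];dh=T(hi[:,:2]).query(r)[0];nb=np.array([len(k) for k in T(be[:,:2]).query_ball_point(r,.04)])
s=np.minimum(dl/.07,dh/.11);s[nb<60]=0
for i in s.argsort()[::-1][:25]:print(r[i].round(2),dl[i].round(3),dh[i].round(3),nb[i])
m=(np.abs(r[:,0]-.45)<.06)&(r[:,1]>.44)&(r[:,1]<.57)
```

```text
[0.41 0.56] 0.091 0.137 2250
[0.41 0.57] 0.1 0.134 2249
[0.41 0.58] 0.11 0.133 2236
[0.41 0.59] 0.119 0.131 2059
[0.41 0.61] 0.131 0.131 1428
[0.41 0.6 ] 0.129 0.131 1755
[0.42 0.55] 0.085 0.13 2196
[0.4  0.56] 0.088 0.128 2177
[0.41 0.55] 0.081 0.139 2235
[0.42 0.56] 0.094 0.127 2197
[0.4  0.57] 0.098 0.125 2134
[0.42 0.57] 0.103 0.125 2213
[0.43 0.54] 0.08 0.124 2148
[0.42 0.58] 0.113 0.123 2233
[0.4  0.58] 0.107 0.123 2035
[0.4  0.55] 0.078 0.132 2214
[0.42 0.61] 0.122 0.123 1489
[0.42 0.59] 0.122 0.122 2144
[0.42 0.6 ] 0.122 0.122 1836
[0.4  0.59] 0.117 0.121 1847
[0.4  0.61] 0.121 0.121 1289
[0.4 0.6] 0.121 0.121 1576
[0.43 0.55] 0.089 0.12 2158
[0.39 0.55] 0.076 0.123 2023
[0.42 0.54] 0.076 0.133 2188
```

```bash
python3 -m crank '[[[0,0,-0.095,0,0,0],[0,0,-0.095,0,0,0],[0,0,-0.095,0,0,0],[0,0,-0.095,0,0,0],[0,0,-0.095,0,0,0],[0,0,-0.095,0,0,0],[0,0,-0.095,0,0,0],[0,0,-0.095,0,0,0]]]' && python3 -m crank '[[[0,0,-0.09,0,0,0],[0,0,0,0,0,0],[0.086,-0.019,0,0,0,-0.0439],[0.087,-0.013,0,0,0,-0.0439],[0.088,-0.006,0,0,0,-0.0439],[0.088,0,0,0,0,-0.0439],[0.088,0.006,0,0,0,-0.0439],[0.088,0.012,0,0,0,-0.0439]]]' && python3 -m crank '[[[0.087,0.017,0,0,0,-0.0438],[0.085,0.024,0,0,0,-0.0439],[0.081,0.028,0,0,0,-0.0556],[0.079,0.035,0,0,0,-0.0555],[0.075,0.042,0,0,0,-0.0556],[0.071,0.049,0,0,0,-0.0555],[0.067,0.055,0,0,0,-0.0556],[0.062,0.06,0,0,0,-0.0555]]]'
python3 - <<'E'
from h import *
plan((.41,.55,.35,68.1),(.41,.55,.06,68.1),(.41,.55,.0065,68.1))
E
```

```text
clock: 7.15
ee_pos: [0.4727, -0.3496, 0.4353]
orientation: [-3.139, -0.002, 1.454]
contact_force: [1.0, -0.0, -1.9]
grip_width: 0.18
grasp_force: 39.7
clock: 7.95
ee_pos: [0.4471, -0.0847, 0.478]
orientation: [-3.139, -0.001, 1.872]
contact_force: [0.7, 0.1, -1.5]
grip_width: 0.179
grasp_force: 39.7
clock: 8.75
ee_pos: [0.413, 0.2601, 0.4775]
orientation: [-3.138, -0.001, 2.533]
contact_force: [0.7, 0.9, -1.5]
grip_width: 0.178
grasp_force: 39.7
at [0.413  0.2601 0.4775] [-3.138e+00 -1.000e-03  2.533e+00]
17
'[[[0.042,0.059,0.032,-0.0003,-0.0001,-0.018],[0.04,0.06,0.032,-0.0003,-0.0001,-0.018],[0.039,0.061,0.032,-0.0003,-0.0001,-0.018],[0.037,0.063,0.032,-0.0003,-0.0002,-0.018],[0.035,0.064,0.032,-0.0003,-0.0001,-0.018],[0.033,0.064,0.031,-0.0003,-0.0002,-0.018],[0.031,0.065,0.032,-0.0003,-0.0001,-0.018],[0.03,0.067,0.031,-0.0003,-0.0002,-0.0179]]]'
'[[[0,0,0.083,0,0,0],[0,0,0.083,0,0,0],[0,0,0.083,0,0,0],[0,0,0.083,0,0,0],[0,0,0.083,0,0,0],[0,0,0.083,0,0,0],[0,0,0.082,0,0,0],[0,0,0.054,0,0,0]]]'
'[[[0,0,0.053,0,0,0]]]'
```

```bash
python3 -m crank '[[[0.042,0.059,0.032,0,0,-0.018],[0.04,0.06,0.032,0,0,-0.018],[0.039,0.061,0.032,0,0,-0.018],[0.037,0.063,0.032,0,0,-0.018],[0.035,0.064,0.032,0,0,-0.018],[0.033,0.064,0.031,0,0,-0.018],[0.031,0.065,0.032,0,0,-0.018],[0.03,0.067,0.031,0,0,-0.018]]]' && python3 -m crank '[[[0,0,0.083,0,0,0],[0,0,0.083,0,0,0],[0,0,0.083,0,0,0],[0,0,0.083,0,0,0],[0,0,0.083,0,0,0],[0,0,0.083,0,0,0],[0,0,0,0,0,0],[0,0,0,0,0,0]]]'
python3 - <<'E'
from h import *
plan((.41,.55,.03,68.1),(.41,.55,.006,68.1),lim=.012)
E
```

```text
clock: 9.55
ee_pos: [0.4118, 0.5493, 0.349]
orientation: [-3.137, -0.002, 2.757]
contact_force: [-0.2, -0.1, -1.6]
grip_width: 0.18
grasp_force: 39.7
clock: 10.35
ee_pos: [0.4119, 0.5478, 0.1024]
orientation: [-3.138, -0.001, 2.755]
contact_force: [0.2, 0.5, -1.0]
grip_width: 0.18
grasp_force: 39.7
at [0.4119 0.5478 0.1024] [-3.138e+00 -1.000e-03  2.755e+00]
9
'[[[0.001,0,0.021,-0.0003,-0.0001,-0.0004],[0.001,0.001,0.021,-0.0003,-0.0001,-0.0004],[0.001,0,0.021,-0.0003,-0.0001,-0.0004],[0.001,0.001,0.02,-0.0003,-0.0001,-0.0004],[0,0,0.021,-0.0004,-0.0001,-0.0003],[0.001,0.001,0.02,-0.0003,-0.0001,-0.0004],[0,0,0.021,-0.0004,0,-0.0003],[0,0,0.024,0,0,0]]]'
'[[[0,0,0.024,0,0,0]]]'
```

```bash
python3 -m crank '[[[0,0,0.04,0,0,0],[0,0,0.04,0,0,0],[0,0,0.04,0,0,0],[0,0,0.04,0,0,0],[0,0,0.02,0,0,0],[0,0,0.004,0,0,0],[0,0,0.004,0,0,0],[0,0,0,0,0,0]]]' && python3 -m crank '[[[0,0,0.003,0,0,0],[0,0,0,0,0,0],[0,0,0,0,0,0]]]'
```

```text
clock: 11.15
ee_pos: [0.4131, 0.5495, 0.0114]
orientation: [3.139, 0.0, 2.755]
contact_force: [-0.1, -0.5, -2.5]
grip_width: 0.177
grasp_force: 39.7
clock: 11.45
ee_pos: [0.4126, 0.5488, 0.0089]
orientation: [3.141, 0.0, 2.755]
contact_force: [-0.3, -0.9, -1.6]
grip_width: 0.178
grasp_force: 39.7
```

```bash
python3 -m crank '[[[0,0,0.003,0,0,0],[0,0,0,0,0,0],[0,0,0.003,0,0,0],[0,0,0,0,0,0]]]' && python3 -m crank '[[[0,0,0.002,0,0,0],[0,0,0,0,0,0],[0,0,0,0,0,0]]]'
```

```text
clock: 11.85
ee_pos: [0.4124, 0.5486, 0.0053]
orientation: [-3.141, -0.0, 2.755]
contact_force: [0.6, -0.2, -1.7]
grip_width: 0.178
grasp_force: 39.7
clock: 12.15
ee_pos: [0.4125, 0.5488, 0.0051]
orientation: [3.141, -0.0, 2.755]
contact_force: [-1.6, -1.2, 3.2]
grip_width: 0.176
grasp_force: 39.7
```

```bash
python3 -m crank '[[[0,0,0,0,0,0],[0,0,0,0,0,0],[0,0,0,0,0,0],[0,0,-0.04,0,0,0],[0,0,-0.08,0,0,0],[0,0,-0.09,0,0,0],[0,0,-0.09,0,0,0],[0,0,-0.09,0,0,0]]]' 0.5 && python3 -m crank '[[[0.02,0,-0.09,0,0,0.08],[0.02,0,-0.09,0,0,0.08],[0,0,0,0,0,0.08],[0,0,0,0,0,0.08],[0,0,0,0,0,0],[0,0,0,0,0,0]]]' 1
python3 - <<'E'
from h import *
shot('wrist','w4');p,W=cloud('w4')
for z0 in(.006,.015,.022): fitm(W,(.41,.55),.05,z0,.045)
plan((.4125,.549,.13,-22.5))
E
```

```text
clock: 12.95
ee_pos: [0.4125, 0.5485, 0.2013]
orientation: [3.141, 0.0, 2.755]
contact_force: [0.9, 0.6, 0.9]
grip_width: 0.501
grasp_force: 0.0
clock: 13.55
ee_pos: [0.3944, 0.5573, 0.2891]
orientation: [-3.141, 0.0, 2.255]
contact_force: [-0.5, -0.2, 0.2]
grip_width: 0.948
grasp_force: 0.0
494 rect 414.0 550.9  17.1 x 68.1  ang 68.1 z [0.0263 0.0319 0.0342]
490 rect 414.0 550.9  17.1 x 68.1  ang 68.1 z [0.0267 0.0319 0.0342]
485 rect 414.0 550.9  17.1 x 68.1  ang 68.1 z [0.0272 0.032  0.0342]
at [0.3945 0.5572 0.289 ] [-3.141  0.     2.255]
9
'[[[-0.004,0.002,0.035,0,0,0.0762],[-0.004,0.002,0.035,0,0,0.0762],[-0.003,0.003,0.035,0,0.0001,0.0761],[-0.003,0.003,0.036,0,0.0001,0.0762],[-0.003,0.004,0.035,-0.0001,0,0.0761],[-0.002,0.004,0.036,0,0.0001,0.0762],[-0.002,0.004,0.035,-0.0001,0,0.0761],[-0.001,0.004,0.036,0,0.0001,0.0762]]]'
'[[[0,0.004,0.035,-0.0001,0,0.0761]]]'
```

```bash
python3 -m crank '[[[-0.004,0.002,0.035,0,0,0.0756],[-0.004,0.002,0.035,0,0,0.0756],[-0.003,0.003,0.035,0,0,0.0756],[-0.003,0.003,0.035,0,0,0.0756],[-0.003,0.004,0.035,0,0,0.0756],[-0.002,0.004,0.035,0,0,0.0756],[-0.002,0.004,0.035,0,0,0.0756],[-0.001,0.004,0.035,0,0,0.0756]]]' && python3 -m crank '[[[0,0.004,0.035,0,0,0.0756],[0,0,0,0,0,0],[0,0,0,0,0,0]]]'
python3 - <<'E'
from h import *
shot('wrist','w5');p,W=cloud('w5')
fitm(W,(.413,.55),.05,.02,.045)
plan((.4134,.5492,.017,-21.9),lim=.025)
E
```

```text
clock: 14.4
ee_pos: [0.4107, 0.5496, 0.1484]
orientation: [-3.141, 0.0, 1.299]
contact_force: [-0.8, 0.2, 0.5]
grip_width: 0.996
grasp_force: 0.0
clock: 14.7
ee_pos: [0.4125, 0.5493, 0.1319]
orientation: [-3.141, 0.001, 1.187]
contact_force: [0.0, -0.1, 0.4]
grip_width: 0.998
grasp_force: 0.0
1191 rect 414.6 551.3  16.6 x 68.0  ang 67.8 z [0.0268 0.0321 0.0343]
at [0.4128 0.5498 0.1327] [ 3.142e+00 -1.000e-03  1.187e+00]
5
'[[[0,0,0.046,0,-0.0001,-0.0002],[0,0,0.046,0,-0.0001,-0.0003],[0,0,0.046,0,-0.0001,-0.0002],[0,0.001,0.047,0,-0.0002,-0.0003],[-0.001,0,0.046,0,-0.0001,-0.0002]]]'
```

```bash
python3 -m crank '[[[0.001,0.001,0.046,0,0,0],[0.001,0.001,0.046,0,0,0],[0,0,0.046,0,0,0],[0,0,0.046,0,0,0],[0,0,0.046,0,0,0],[0,0,0,0,0,0],[0,0,0,0,0,0]]]'
python3 - <<'E'
from h import *
plan((.4141,.5507,.0165,-21.9))
E
```

```text
clock: 15.45
ee_pos: [0.4144, 0.5505, 0.0182]
orientation: [3.142, -0.002, 1.185]
contact_force: [-0.4, 1.4, -0.7]
grip_width: 1.0
grasp_force: 0.0
at [0.4144 0.5505 0.0182] [ 3.142e+00 -2.000e-03  1.185e+00]
1
'[[[0.0001,-0.0006,0.0034,0,-0.001,-0.0023]]]'
```

Close, lift, and move above the jig at height for a look.

```bash
python3 -m crank '[[[0,0,0.002,0,0,0],[0,0,0,0,0,0],[0,0,0,0,0,0],[0,0,0,0,0,0],[0,0,0,0,0,0],[0,0,0,0,0,0],[0,0,0,0,0,0]]]' 0.6 45 && python3 -m crank '[[[0,0,-0.03,0,0,0],[0,0,-0.08,0,0,0],[0,0,-0.09,0,0,0],[0,0,-0.09,0,0,0],[0,0,0,0,0,0],[0,0,0,0,0,0]]]'
python3 - <<'E'
from h import *
shot('wrist','w6')
p,W=cloud('w6'); s=observe();T=Ro.from_euler('xyz',s['orientation']).as_matrix(); L=(W-s['ee_pos'])@T
pi=p.astype(int); m=(L[...,2]>-.03)&(L[...,2]<.03)&(np.abs(L[...,1])<.034)&(np.abs(L[...,0])<.02)
Q=L[m];print(len(Q)); print(np.percentile(Q,[1,25,50,75,99],axis=0).round(4).tolist() if len(Q) else 0)
plan((*tow([0,.0053,0])[:2],.20,-21.9))
E
```

```text
clock: 16.15
ee_pos: [0.4144, 0.5503, 0.0171]
orientation: [3.141, -0.001, 1.184]
contact_force: [-0.8, -0.6, 6.2]
grip_width: 0.774
grasp_force: 45.0
clock: 16.75
ee_pos: [0.4138, 0.5501, 0.1625]
orientation: [-3.141, -0.002, 1.184]
contact_force: [-0.3, -0.8, -2.6]
grip_width: 0.776
grasp_force: 45.0
4311
[[-0.0044, -0.0334, -0.0269], [0.0026, -0.0166, -0.0178], [0.0062, 0.0013, -0.0158], [0.0077, 0.0188, -0.0098], [0.0108, 0.0333, 0.0129]]
at [0.4129 0.5494 0.1605] [-3.141e+00  1.000e-03  1.184e+00]
5
'[[[-0.074,0.03,-0.016,-0.0001,0.0002,-0.0006],[-0.074,0.03,-0.016,-0.0001,0.0002,-0.0006],[-0.074,0.03,-0.016,-0.0002,0.0002,-0.0005],[-0.074,0.03,-0.015,-0.0001,0.0002,-0.0006],[-0.074,0.031,-0.016,-0.0002,0.0001,-0.0005]]]'
```

View pics/w6.png

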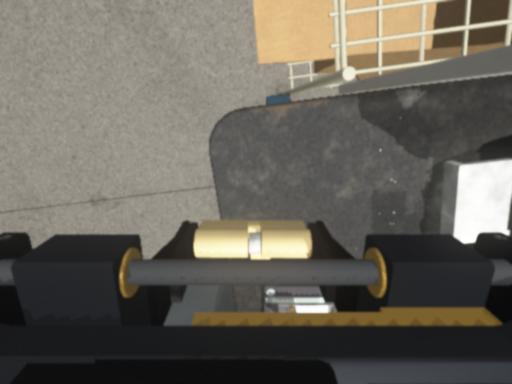

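Cylinder is held end-to-end and level at (253,240). Next I go to the clamp side at height, with the jig in view, to re-measure it with the same camera orientation.

Run:
```python
from h import *
from scipy.optimize import least_squares as LS
p,W=cloud('w6'); s=observe();T=Ro.from_euler('xyz',s['orientation']).as_matrix(); L=(W-s['ee_pos'])@T
m=(L[...,2]>-.022)&(L[...,2]<-.004)&(np.abs(L[...,1])<.031)&(np.abs(L[...,1])>.008)&(np.abs(L[...,0])<.02)
Q=L[m];f=lambda q:np.hypot(Q[:,0]-q[0],Q[:,2]-q[1])-.0085
r=LS(f,[0,-.007],loss='soft_l1',f_scale=.0005);print(r.x,np.abs(r.fun).mean())
plan((*tow([.075,.005,0])[:2],.26,-21.9))
```

```text
[ 0.00161973 -0.00996772] 0.00041242747386052665
at [0.4129 0.5494 0.1605] [-3.141e+00  1.000e-03  1.184e+00]
7
'[[[-0.074,0.022,-0.028,-0.0001,0.0001,-0.0004],[-0.074,0.022,-0.028,-0.0001,0.0001,-0.0004],[-0.074,0.021,-0.028,-0.0001,0.0001,-0.0004],[-0.074,0.021,-0.029,-0.0001,0.0002,-0.0004],[-0.075,0.022,-0.029,-0.0001,0.0001,-0.0004],[-0.074,0.021,-0.028,-0.0001,0.0002,-0.0004],[-0.075,0.022,-0.029,-0.0001,0.0001,-0.0004]]]'
```

```bash
python3 -m crank '[[[-0.074,0.022,-0.028,0,0,0],[-0.074,0.022,-0.028,0,0,-0.0004],[-0.074,0.021,-0.028,0,0,-0.0004],[-0.074,0.021,-0.029,0,0,-0.0004],[-0.075,0.022,-0.029,0,0,-0.0004],[-0.074,0.021,-0.028,0,0,-0.0004],[-0.075,0.022,-0.029,0,0,-0.0004],[0,0,0,0,0,0]]]' && python3 -m crank '[[[0,0,0,0,0,0],[0,0,0,0,0,0],[0,0,0,0,0,0],[0,0,0,0,0,0],[0,0,0,0,0,0],[0,0,0,0,0,0]]]'
cat > jm.py <<'E'
from h import *
from scipy.optimize import least_squares as LS
import sys
f=sys.argv[1]; s=observe(); shot('wrist',f); p,W=cloud(f)
T=Ro.from_euler('xyz',s['orientation']).as_matrix(); L=(W-s['ee_pos'])@T
m=(L[...,2]>-.022)&(L[...,2]<-.004)&(np.abs(L[...,1])<.031)&(np.abs(L[...,1])>.008)&(np.abs(L[...,0])<.02)
Q=L[m];g=lambda q:np.hypot(Q[:,0]-q[0],Q[:,2]-q[1])-.0085
r=LS(g,[0,-.007],loss='soft_l1',f_scale=.0005);print('axis in tool',r.x.round(4),'world',(s['ee_pos']+T@[r.x[0],0,r.x[1]]).round(4))
J=toj(W); M=(J[...,2]>.007)&(J[...,2]<.045)&(J[...,0]>-.055)&(J[...,0]<.095)&(np.abs(J[...,1])<.07)
M=cv2.morphologyEx(M.astype(np.uint8),cv2.MORPH_OPEN,np.ones((3,3)));n,l,st,_=cv2.connectedComponentsWithStats(M);k=1+st[1:,4].argmax()
P=W[l==k];r=cv2.minAreaRect((P[:,:2]*1000).astype(np.float32));print('base',[np.round(x,1) for x in r],len(P))
N=(l==k)&(J[...,2]>.026)&(J[...,2]<.038)&(np.abs(J[...,0])<.026);P=J[N];r=cv2.minAreaRect((P[:,:2]*1000).astype(np.float32))
print('nest in J',[np.round(x,1) for x in r],np.percentile(P,[1,99],axis=0).round(4).tolist())
c=tow([r[0][0]/1e3,r[0][1]/1e3,0]);print('nest world',c.round(4))
E
python3 jm.py w7; python3 -c "
from h import *
print(observe()['ee_pos'])"
```

```text
clock: 17.6
ee_pos: [0.386, 0.2749, 0.2606]
orientation: [-3.14, 0.002, 1.181]
contact_force: [0.8, 0.7, -2.0]
grip_width: 0.774
grasp_force: 45.0
clock: 18.2
ee_pos: [0.3859, 0.2808, 0.2603]
orientation: [3.142, 0.001, 1.188]
contact_force: [0.3, -0.1, -2.0]
grip_width: 0.774
grasp_force: 45.0
axis in tool [ 0.0007 -0.0081] world [0.3862 0.2814 0.2684]
base [array([403.1, 335.8]), array([124.7, 116. ]), np.float64(68.0)] 6897
nest in J [array([0.2, 6.4]), array([89.8, 43.7]), np.float64(90.0)] [[-0.0203, -0.038, 0.0264], [0.0207, 0.0508, 0.0343]]
nest world [0.4144 0.3492 0.    ]
[0.38598442 0.28075313 0.26039955]
```

View pics/w7.png

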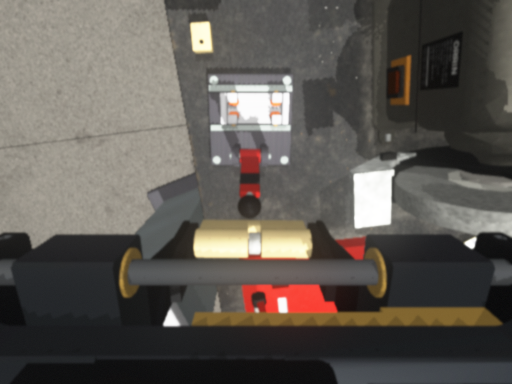

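View: jig at (250,115), clamp knob at (250,206) in front, cylinder held at (253,240). Next I move over the pocket and descend.

Run:
```python
from h import *
plan((.4141,.3486,.26,-21.9),(.4141,.3486,.07,-21.9),lim=.03)
```

```text
at [0.386  0.2808 0.2604] [3.142 0.    1.188]
10
'[[[0.049,0,0,0,0.0001,-0.0001],[0.049,0.001,0,0,0,-0.0002],[0.049,0,0.001,0,0.0001,-0.0001],[0,0,0.054,0,0,0],[0,0,0.054,0,0,0],[0,0,0.054,0,0,0],[0,0,0.054,0,0,0],[0,0,0.055,0,0,0]]]'
'[[[0,0,0.054,0,0,0],[0,0,0.055,0,0,0]]]'
```

```bash
python3 -m crank '[[[0.049,0,0,0,0,0],[0.049,0.001,0,0,0,0],[0.049,0,0,0,0,0],[0,0,0.055,0,0,0],[0,0,0.055,0,0,0],[0,0,0.055,0,0,0],[0,0,0.055,0,0,0],[0,0,0.055,0,0,0]]]' && python3 -m crank '[[[0,0,0.055,0,0,0],[0,0,0.05,0,0,0],[0,0,0,0,0,0],[0,0,0,0,0,0],[0,0,0,0,0,0],[0,0,0,0,0,0]]]'
python3 - <<'E'
from h import *
plan((.4141,.3486,.055,-21.9))
E
```

```text
clock: 19.05
ee_pos: [0.414, 0.3489, 0.122]
orientation: [3.141, -0.0, 1.188]
contact_force: [0.1, 0.1, -1.9]
grip_width: 0.772
grasp_force: 45.0
clock: 19.65
ee_pos: [0.4148, 0.3494, 0.072]
orientation: [3.141, -0.003, 1.188]
contact_force: [-0.4, 0.5, -0.9]
grip_width: 0.771
grasp_force: 45.0
at [0.4148 0.3494 0.072 ] [ 3.141e+00 -3.000e-03  1.188e+00]
1
'[[[-0.002,-0.0007,0.034,0.0006,-0.0018,-0.0006]]]'
```

```bash
python3 -m crank '[[[-0.001,-0.001,0.015,0,0,0],[0,0,0.015,0,0,0],[0,0,0.006,0,0,0],[0,0,0,0,0,0],[0,0,0,0,0,0],[0,0,0,0,0,0]]]' && for i in 1 2; do python3 -m crank '[[[0,0,0.004,0,0,0],[0,0,0,0,0,0],[0,0,0.004,0,0,0],[0,0,0,0,0,0],[0,0,0,0,0,0]]]'; done
```

```text
clock: 20.25
ee_pos: [0.4135, 0.3483, 0.0526]
orientation: [3.141, -0.0, 1.187]
contact_force: [-0.2, 0.5, -1.9]
grip_width: 0.773
grasp_force: 45.0
clock: 20.75
ee_pos: [0.4133, 0.3483, 0.0485]
orientation: [-3.142, 0.0, 1.188]
contact_force: [-0.1, -0.4, -1.8]
grip_width: 0.772
grasp_force: 45.0
clock: 21.25
ee_pos: [0.4134, 0.3484, 0.0446]
orientation: [3.141, -0.0, 1.188]
contact_force: [-0.2, 0.3, -1.2]
grip_width: 0.772
grasp_force: 45.0
```

```bash
for i in 1 2 3; do python3 -m crank '[[[0,0,0.003,0,0,0],[0,0,0,0,0,0],[0,0,0,0,0,0]]]' | grep -E 'pos|contact|clock'; done
```

```text
clock: 21.55
ee_pos: [0.4138, 0.349, 0.0433]
contact_force: [1.8, 1.8, 0.2]
clock: 21.85
ee_pos: [0.4136, 0.3484, 0.0418]
contact_force: [0.1, 1.1, 3.4]
clock: 22.15
ee_pos: [0.4136, 0.3483, 0.04]
contact_force: [1.4, 0.6, 2.0]
```

```bash
for i in 1 2; do python3 -m crank '[[[0,0,0.003,0,0,0],[0,0,0,0,0,0],[0,0,0,0,0,0]]]' | grep -E 'pos|contact|clock|width'; done
```

```text
clock: 22.45
ee_pos: [0.4135, 0.3482, 0.0384]
contact_force: [2.0, 0.4, 2.1]
grip_width: 0.771
clock: 22.75
ee_pos: [0.4134, 0.3484, 0.0369]
contact_force: [2.4, 2.1, 0.3]
grip_width: 0.77
```

```bash
python3 -m crank '[[[0,0,0.003,0,0,0],[0,0,0,0,0,0],[0,0,0,0,0,0]]]' | grep -E 'pos|contact|clock|width'
```

```text
clock: 23.05
ee_pos: [0.4134, 0.3485, 0.0355]
contact_force: [2.2, 3.9, 2.2]
grip_width: 0.771
```

```bash
python3 -m crank '[[[0,0,0.002,0,0,0],[0,0,0,0,0,0],[0,0,0,0,0,0]]]' | grep -E 'pos|contact|clock|width';python3 -m crank '[[[0,0,0.002,0,0,0],[0,0,0,0,0,0],[0,0,0,0,0,0]]]' | grep -E 'pos|contact|clock|width'
```

```text
clock: 23.35
ee_pos: [0.4135, 0.3486, 0.035]
contact_force: [0.2, 0.1, 6.7]
grip_width: 0.769
clock: 23.65
ee_pos: [0.4135, 0.3487, 0.0349]
contact_force: [-1.1, 0.6, 14.7]
grip_width: 0.772
```

Firm stop at TCP 34.9 mm with the underside at about 17.9 mm, so it is seated. Release, rise and check.

```bash
python3 -m crank '[[[0,0,-0.002,0,0,0],[0,0,0,0,0,0],[0,0,0,0,0,0],[0,0,0,0,0,0],[0,0,-0.01,0,0,0],[0,0,-0.05,0,0,0],[0,0,-0.09,0,0,0],[0,0,-0.09,0,0,0]]]' 1 && python3 -m crank '[[[-0.03,0,-0.09,0,0,0],[-0.05,0,-0.09,0,0,0],[-0.03,0,0,0,0,0],[0,0,0,0,0,0],[0,0,0,0,0,0],[0,0,0,0,0,0],[0,0,0,0,0,0],[0,0,0,0,0,0]]]'
python3 - <<'E'
from h import *
s=observe();print(s['ee_pos']);shot('wrist','w8');p,W=cloud('w8');J=toj(W)
m=(np.abs(J[...,0])<.015)&(np.abs(J[...,1]-.005)<.045)&(J[...,2]>.037)&(J[...,2]<.07)
P=J[m];r=cv2.minAreaRect((P[:,:2]*1000).astype(np.float32));print('cyl in J',[np.round(x,1) for x in r],len(P))
for a,b in((-.03,-.015),(-.015,.005),(.005,.02),(.02,.036)):
    q=P[(P[:,1]>a)&(P[:,1]<b)&(np.abs(P[:,0])<.004)];print(a,len(q),np.median(q[:,2]).round(4),np.median(q[:,0]).round(4))
m=(np.abs(np.abs(J[...,0])-.015)<.003)&(np.abs(J[...,1]-.005)<.04)&(J[...,2]>.025)&(J[...,2]<.037);print('rim z',np.median(J[m][:,2]))
m=(J[...,2]>.12)&(J[...,2]<.19)&(np.abs(J[...,1])<.03)&(J[...,0]>.04)&(J[...,0]<.12)
q=p[m].astype(int);K=J[m][q.max(1)<90];print('knob',len(K),np.percentile(K,[2,50,98],axis=0).round(4).tolist())
f=lambda c:np.linalg.norm(K-c,axis=1)-.012
from scipy.optimize import least_squares as LS
r=LS(f,K.mean(0)-[0,0,.008],loss='soft_l1',f_scale=.001);print(r.x,np.abs(r.fun).mean()); k=r.x
print('theta',np.arctan2(k[2]-.058,.058-k[0]),'rad',np.hypot(k[2]-.058,.058-k[0]))
E
```

```text
clock: 24.45
ee_pos: [0.4128, 0.3476, 0.1555]
orientation: [-3.141, 0.002, 1.187]
contact_force: [0.6, 1.4, 0.7]
grip_width: 1.005
grasp_force: 0.0
clock: 25.25
ee_pos: [0.3929, 0.2982, 0.2424]
orientation: [3.142, 0.002, 1.188]
contact_force: [0.6, -0.9, -0.1]
grip_width: 1.0
grasp_force: 0.0
[0.39288892 0.29820414 0.24239388]
cyl in J [array([-0.9,  4.3]), array([67.7, 15.6]), np.float64(89.8)] 759
-0.03 72 0.0514 -0.0001
-0.015 102 0.0512 -0.0
0.005 72 0.0511 0.0
0.02 78 0.0514 -0.0001
rim z 0.03229144402758531
knob 563 [[0.0737, -0.0098, 0.121], [0.0874, 0.0009, 0.1597], [0.1002, 0.0113, 0.1645]]
[0.09214524 0.00071286 0.15183821] 0.003944616273490983
theta 1.9197767349888273 rad 0.09985743323559261
```

View pics/w8.png

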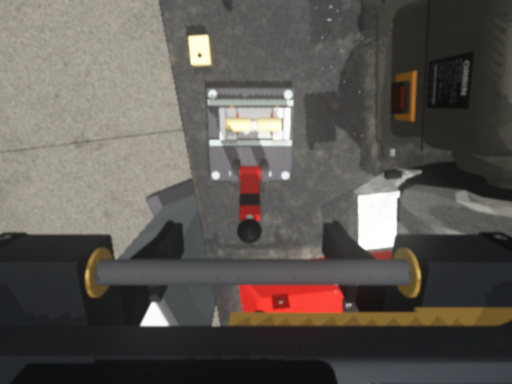

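Cylinder is seated: top level at 51.2 mm, cylinder at (254,125). Clamp is at 1.92 rad, knob at (249,230). Check obstacles and plan the knob grasp.

Run:
```python
from h import *
k=tow([.0921,.0007,.14]);print(k)
for f in('t0','s0','w1','w7','w8'):
    p,W=cloud(f);J=toj(W);m=(J[...,0]>.10)&(J[...,0]<.16)&(np.abs(J[...,1])<.11)&(W[...,2]>.1)&(W[...,2]<.3)&(W[...,1]<.24)
    Q=J[m]; print(f,len(Q),np.percentile(Q,[2,50,98],axis=0).round(3).tolist() if len(Q) else '')
plan((k[0],k[1],.2424,-21.9),(*k,-21.9),lim=.03)
```

```text
[0.37489731 0.26608519 0.14      ]
t0 0 
s0 0 
w1 0 
w7 0 
w8 0 
at [0.3929 0.2981 0.2426] [3.142e+00 2.000e-03 1.188e+00]
6
'[[[-0.036,-0.005,0,0,0.0005,-0.0002],[-0.037,-0.005,0,0.0001,0.0005,-0.0002],[0,0,0.051,0,0,0],[0,0,0.051,0,0,0],[0,0,0.052,0,0,0],[0,0,0.051,0,0,0]]]'
```

```bash
python3 -m crank '[[[-0.036,-0.005,0,0,0.0005,0],[-0.037,-0.005,0,0,0.0005,0],[0,0,0.051,0,0,0],[0,0,0.051,0,0,0],[0,0,0.052,0,0,0],[0,0,0.051,0,0,0],[0,0,0,0,0,0],[0,0,0,0,0,0]]]' && python3 -m crank '[[[0,0,0,0,0,0],[0,0,0,0,0,0],[0,0,0,0,0,0],[0,0,0,0,0,0],[0,0,0,0,0,0],[0,0,0,0,0,0],[0,0,0,0,0,0],[0,0,0,0,0,0]]]' 0 15
python3 - <<'E'
from h import *
s=observe();j=toj(s['ee_pos']);print('tcp J',j.round(4))
th=np.arctan2(j[2]+.012-.058,.058-j[0]);print(th,np.hypot(j[2]+.012-.058,.058-j[0]))
ts=np.linspace(1.92,-.0,17)
w=[tow([.058-.1*np.cos(t),.0007,.046+.1*np.sin(t)]) for t in ts]
plan(*[(*x,-21.9) for x in w[1:]])
E
```

```text
clock: 26.1
ee_pos: [0.3751, 0.2661, 0.1409]
orientation: [3.141, -0.001, 1.187]
contact_force: [-0.6, -0.3, 1.2]
grip_width: 1.002
grasp_force: 0.0
clock: 26.9
ee_pos: [0.3748, 0.2661, 0.1407]
orientation: [-3.142, -0.002, 1.188]
contact_force: [-0.9, 0.2, 0.5]
grip_width: 0.355
grasp_force: 0.0
tcp J [0.0921 0.0006 0.1407]
1.9165470467876675 0.10067952288916504
at [0.3748 0.2661 0.1407] [-3.142e+00 -2.000e-03  1.188e+00]
16
'[[[0.0228,0.0002,-0.0053,0,-0.001,-0.0006],[0.0237,0,-0.004,0,0,0],[0.0239,0,-0.0012,0,0,0],[0.0239,0,0.0017,0,0,0],[0.0236,0,0.0045,0,0,0],[0.0228,0,0.0074,0,0,0],[0.0218,0,0.01,0,0,0],[0.0205,0,0.0125,0,0,0]]]'
'[[[0.0187,0,0.015,0,0,0],[0.0169,0,0.017,0,0,0],[0.0147,0,0.019,0,0,0],[0.0123,0,0.0205,0,0,0],[0.0098,0,0.0219,0,0,0],[0.0071,0,0.0229,0,0,0],[0.0043,0,0.0236,0,0,0],[0.0014,0,0.024,0,0,0]]]'
```

```bash
python3 -m crank '[[[0,0,0,0,0,0],[0,0,0,0,0,0],[0,0,0,0,0,0],[0,0,0,0,0,0]]]'
```

```text
clock: 27.3
ee_pos: [0.376, 0.2657, 0.1408]
orientation: [3.139, -0.002, 1.187]
contact_force: [5.9, -2.1, -3.3]
grip_width: 0.259
grasp_force: 15.0
```

```bash
python3 -m crank '[[[0.0228,0,-0.005,0,0,0],[0.0237,0,-0.004,0,0,0],[0.0239,0,-0.0012,0,0,0],[0.0239,0,0.0017,0,0,0],[0,0,0,0,0,0],[0,0,0,0,0,0]]]'
python3 - <<'E'
from h import *
j=toj(observe()['ee_pos']);print(j.round(4),np.arctan2(j[2]+.012-.058,.058-j[0]),np.hypot(j[2]+.012-.058,.058-j[0]))
E
```

```text
clock: 27.9
ee_pos: [0.3944, 0.3112, 0.1456]
orientation: [3.139, -0.005, 1.188]
contact_force: [4.6, -1.4, 0.7]
grip_width: 0.259
grasp_force: 15.0
[0.043  0.002  0.1456] 1.421508918352618 0.10072024341651056
```

```bash
python3 -m crank '[[[0.0236,0.002,0.0045,0,0,0],[0.0228,0,0.0074,0,0,0],[0.0218,0,0.01,0,0,0],[0.0205,0,0.0125,0,0,0],[0.0187,0,0.015,0,0,0],[0.0169,0,0.017,0,0,0],[0,0,0,0,0,0],[0,0,0,0,0,0]]]'
python3 - <<'E'
from h import *
j=toj(observe()['ee_pos']);print(j.round(4),np.arctan2(j[2]+.012-.058,.058-j[0]),np.hypot(j[2]+.012-.058,.058-j[0]))
ts=np.linspace(.72,-.0,9)
plan(*[(*tow([.058-.1*np.cos(t),j[1],.046+.1*np.sin(t)]),-21.9) for t in ts[1:]])
E
```

```text
clock: 28.7
ee_pos: [0.4178, 0.369, 0.1114]
orientation: [3.14, -0.004, 1.188]
contact_force: [5.6, 2.8, 1.4]
grip_width: 0.263
grasp_force: 15.0
[-0.0194  0.0021  0.1114] 0.7011909499044654 0.1013060656468979
at [0.4178 0.369  0.1114] [ 3.14  -0.004  1.188]
8
'[[[0.0067,0,0.0129,0.0011,-0.0028,-0.0003],[0.01,0,0.015,0,0,0],[0.0085,0,0.0158,0,0,0],[0.0071,0,0.0166,0,0,0],[0.0056,0,0.0171,0,0,0],[0.004,0,0.0175,0,0,0],[0.0024,0,0.0179,0,0,0],[0.0008,0,0.0179,0,0,0]]]'
```

```bash
python3 -m crank '[[[0.007,0,0.013,0,0,0],[0.01,0,0.015,0,0,0],[0.0085,0,0.0158,0,0,0],[0.0071,0,0.0166,0,0,0],[0.0056,0,0.0171,0,0,0],[0.004,0,0.0175,0,0,0],[0,0,0,0,0,0],[0,0,0,0,0,0]]]' && python3 -m crank '[[[0.0024,0,0.0179,0,0,0],[0.0008,0,0.012,0,0,0],[0,0,0,0,0,0],[0,0,0,0,0,0]]]'
python3 - <<'E'
from h import *
j=toj(observe()['ee_pos']);print(j.round(4),np.arctan2(j[2]+.012-.058,.058-j[0]),np.hypot(j[2]+.012-.058,.058-j[0]))
E
```

```text
clock: 29.5
ee_pos: [0.4257, 0.3888, 0.0637]
orientation: [3.14, -0.005, 1.188]
contact_force: [6.9, 3.1, -0.3]
grip_width: 0.265
grasp_force: 15.0
clock: 29.9
ee_pos: [0.4263, 0.39, 0.0486]
orientation: [3.14, -0.005, 1.187]
contact_force: [7.8, 2.9, -2.4]
grip_width: 0.258
grasp_force: 15.0
[-0.042   0.0021  0.0486] 0.02637044984680343 0.10004538246697778
```

Nearly there; small steps until the stop is felt.

```bash
for i in 1 2 3; do python3 -m crank '[[[0,0,0.003,0,0,0],[0,0,0,0,0,0],[0,0,0,0,0,0]]]' | grep -E 'pos|contact|width'; done
```

```text
ee_pos: [0.4263, 0.39, 0.0474]
contact_force: [6.1, 2.7, -0.4]
grip_width: 0.261
ee_pos: [0.4263, 0.39, 0.046]
contact_force: [6.8, 2.9, -0.2]
grip_width: 0.262
ee_pos: [0.4263, 0.39, 0.0445]
contact_force: [6.7, 2.6, -0.2]
grip_width: 0.261
```

```bash
for i in 1 2; do python3 -m crank '[[[0,0,0.003,0,0,0],[0,0,0,0,0,0],[0,0,0,0,0,0]]]' | grep -E 'pos|contact|width'; done
```

```text
ee_pos: [0.4263, 0.39, 0.0437]
contact_force: [4.5, 1.8, 5.5]
grip_width: 0.263
ee_pos: [0.4263, 0.39, 0.0431]
contact_force: [2.8, 1.0, 13.2]
grip_width: 0.261
```

Stop felt at 13 N. Release, rise and verify.

```bash
python3 -m crank '[[[0,0,-0.001,0,0,0],[0,0,0,0,0,0],[0,0,0,0,0,0],[0,0,0,0,0,0],[0,0,0,0,0,0],[0,0,0,0,0,0],[0,0,0,0,0,0],[0,0,-0.02,0,0,0]]]' 0.9 && python3 -m crank '[[[0,0,-0.05,0,0,0],[0,0,-0.09,0,0,0],[0,0,-0.09,0,0,0],[0,0,-0.09,0,0,0],[-0.08,0,-0.09,0,0,0],[-0.08,0,0,0,0,0],[0,0,0,0,0,0],[0,0,0,0,0,0]]]' && python3 -m crank '[[[0,0,0,0,0,0],[0,0,0,0,0,0],[0,0,0,0,0,0],[0,0,0,0,0,0]]]'
python3 - <<'E'
from h import *
shot('wrist','w9');p,W=cloud('w9');J=toj(W)
for a in np.arange(-.03,.055,.01):
    m=(np.abs(J[...,0]-a)<.004)&(np.abs(J[...,1]-.001)<.003)&(J[...,2]>.02)&(J[...,2]<.2);print(a.round(3),m.sum(),np.median(J[m][:,2]).round(4))
m=(np.abs(J[...,0]+.042)<.016)&(np.abs(J[...,1])<.016)&(J[...,2]>.05);print('knob top',J[m][:,2].max() if m.any() else 0)
for s in(-1,1):
    m=(np.abs(J[...,0])<.003)&(np.abs(J[...,1]-.005-s*.024)<.006)&(J[...,2]>.03);print('cyl top',s,np.median(J[m][:,2]))
E
```

```text
clock: 32.2
ee_pos: [0.4242, 0.3876, 0.0518]
orientation: [-3.14, 0.001, 1.188]
contact_force: [0.0, -0.1, -0.5]
grip_width: 0.867
grasp_force: 0.0
clock: 33.0
ee_pos: [0.3975, 0.3196, 0.2508]
orientation: [-3.141, -0.004, 1.186]
contact_force: [0.0, 0.8, 0.5]
grip_width: 0.898
grasp_force: 0.0
clock: 33.4
ee_pos: [0.3977, 0.3204, 0.2494]
orientation: [3.141, -0.001, 1.188]
contact_force: [-0.4, -0.7, 0.5]
grip_width: 0.9
grasp_force: 0.0
-0.03 35 0.0626
-0.02 35 0.0624
-0.01 33 0.0626
0.0 33 0.0656
0.01 34 0.0628
0.02 33 0.0625
0.03 33 0.0626
0.04 31 0.0628
0.05 35 0.0641
knob top 0.07218764799715095
cyl top -1 0.33644256532576655
cyl top 1 0.33646652769652646
```

View pics/w9.png

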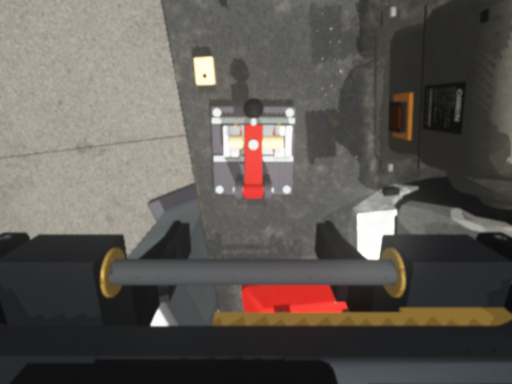

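The strap is closed and level: 62.5 mm high all along, knob at (254,106). The cylinder sits beneath it at (256,144).

```bash
python3 -c "
from workcell import *
print(finish_job())"
```

```text
the job is handed in; nothing more can be done
None
```

I handed the job in at about 33 s: the cylinder is seated on the pocket floor, the clamp was closed over it only after that, and the gripper is clear. I gripped the cylinder end to end instead of across its width, because gripped across, the gripper body would have hit the open clamp; I don't have the judge's result.

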